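# Load the next sample tube from the feed rack into the rotator

## Robot

A 7-joint arm with a two-finger parallel gripper is mounted at the origin on the work surface. World frame = base frame: x ahead of the robot, y to its left, z up, the work surface at z = 0. Lengths are in m, angles in rad, forces in N, time in s.
With the tool pointing down it reaches from about 0.4 to 0.85 m from the base axis. Payload 10.4 kg.
Tool frame: the origin (TCP) lies at the very end of the fingers, on their centre line; the grasp point (between the pads) lies 19 mm behind it; z points along the fingers, y is the direction in which the jaws open and shut (so a half turn about z gives the same grasp; the last joint's range is limited). The gripper opens to 85 mm and grips with 20 to 120 N. Pads are 22 mm wide; open, the fingers measure 114 mm over their backs; the gripper's body (76 mm by 85 mm) begins 54 mm behind the grasp point. The pads swing forward as they close: fully open they stand 13 mm farther back than shut.
Start: joints at [1.192, 0.332, -0.065, 1.46, 0.022, 1.35, -0.088], TCP at [0.218, -0.586, 0.194] pointing down, gripper open.
Joint ranges: [-2.6, 2.6], [-0.5, 2.12], [-1.47, 1.34], [0.16, 2.42], [-1.27, 4.41], [0.06, 2.06], [-2.6, 2.6]. Speed limits (rad/s): [2.22, 2.22, 2.79, 2.79, 3.14, 3.14, 3.14].

## Interface

Orientations are given as a unit quaternion [x, y, z, w].
In Python, from workcell import manip gives the robot as it stands.
- The arm moves only by the tool arm_command, never from a script. Its arguments are lists of equal length, an entry for each row: "slide": the shift along the tool's x, y, z in mm, a list of three; "turn": the turn about the tool's z in degrees; "grip": the closure, from 0 (fully open) to 1 (shut). In form: {"slide": [[tx, ty, tz], ...], "turn": [turn, ...], "grip": [grip, ...]}. A call has 1 to 10 rows; each row shifts and turns the commanded pose from where the row before left it, along the tool's axes as they then stand; what a row does not reach is not made up. A row lasts 1/12 s, in which the tool goes at most 41.7 mm and 7.16 degrees, less where a joint would pass 70% of its speed; a pose out of reach is approached as far as the arm can. A call with a gripper value outside its range is refused whole. The fingers move at their own pace and stop on an object; "newtons" is the grip in N (left out, the last holds). Time passes only in rows, so rows that do not move let the fingers close. It gives the time, the measured TCP pose, the force and the opening at its end, in the units of the state.
- manip.get_obs(): the state, without advancing time (a new reading comes with each control period).
- manip.camera(name): name is "scene" or "top" or "wrist"; returns the picture (420x560x3 uint8, blue, green, red); there is no depth.
- manip.camera_info(name): a dict with "fx", "fy", "cx", "cy" (pixels), "rvec" (rotation vector, rad) and "tvec" (3), from world to camera coordinates, as OpenCV has them. Camera axes: x right, y down, z forward; pixel columns grow to the right and rows downward; lengths in m; the calibration is good to about 2 mm. A picture is of the moment at which its call begins: read the wrist's pose just before it. camera_info takes no time and is no camera call; for the wrist camera it gives the pose at the moment of the call.
- manip.hand_in(): hands the job in, once; it reports no verdict.
Trained networks look in the newest picture that a camera, given by its name, has taken for a name from the list of things; names that differ only in an ending like _2 or _b are one class to them, and where a whole thing is asked for, a point or a joint stands for the part that bears it (a point fixed in the world has none). Each returns a list of dicts, best first, with "score" (0 to 1); they miss things now and then, are a little off and sometimes report something else, mostly with a low value. They report only what shows in the picture. A call takes as long as a camera call.
- manip.cut_out(target, camera): "pixels" (420x560 bool, what is visible of it).
- manip.tip_of(target, camera): "xyz" ([x, y, z] in m, in the coordinates of the camera as it stood for that picture, good to about 4 mm: a listed point, or the origin of a listed thing).
The state is a dict: "clock": time; "joint_pos": joint angles; "joint_velocities": joint speeds; "tau": joint torques, N m; "position": TCP position; "ee_rot": TCP orientation; "ft_force": force on the tool from outside, world axes, zero at the start; "torque": the same for the moment, N m; "grip_width": opening from 0.0 (shut) to 1.0 (fully open).
Only numpy, scipy, OpenCV 4.12 (cv2) and the standard library are available. Lean on these libraries where they do the work, as an engineer would, in place of code of your own. Each camera call takes 0.05 s, during which the arm holds its last target.

## Task

Take the front sample tube from the low end of the sloped feed rack, let the next one roll down to the stop, and press the tube fully home into the one empty spring clip on the tube rotator, centred in the clip and with its knurled lid facing the same way as the tubes already loaded. Leave the other tubes and everything else on the bench undisturbed.

Things in the scene. Friction and masses are not known exactly. Their poses are not given: they have to be found in the camera images.
- tube1_center (a point): Front (lowest) tube on the rack: aluminium cylinder 34 mm across, 58 mm long, about 90 g, lying level across the rack against the stop. One end, 16 mm, is a knurled silver lid of the same diameter behind a thin black seal; a blank paper band rounds the other half. Point: its centre; y along the tube to the lid (x, z turn as it rolls). Both flat ends are free to grasp from above; the next tube touches it uphill.
- tube1_lid (a point): Centre of the outer face of the front tube's knurled lid, 29 mm from the tube's centre along its y.
- tube2_center (a point): Centre of the second tube on the rack, alike, touching the front one, 34 mm up the slope. Axes as for the front tube. It rolls down to the stop by itself, within half a second, once the front tube is out of its way; the two behind follow. As it leans on the front tube, that one comes away freely when drawn up square to the slope; lifted plumb it rubs on this one.
- tube3_center (a point): Centre of the third tube on the rack, alike, 34 mm farther up the slope.
- tube4_center (a point): Centre of the fourth, uppermost tube on the rack, alike, 34 mm farther up the slope.
- rack_stop (a point): Where the centre of a tube lies that rests against the rack's stop, 88 mm above the bench. x points level to the uphill side, y along the tubes to their lids' side, z up. The stop is the two upturned rail ends, which reach 4 mm below that centre.
- rack: Fixed gravity feed rack, slope 12 deg, low end towards the robot. Origin on the bench under the front tube; axes as rack_stop. Two rails 28 mm apart, legs, base plate 250 x 86 mm (10 mm high). Sheet guides 1.5 mm outside the tubes' ends, to 7 mm above their centres, begin 26 mm uphill of the front tube; there only rails and leg, within 18 mm of the middle, stand above the base plate.
- clip_free_seat (a point): Where the centre of a tube lies that is fully home in the one EMPTY clip on the rotator's bar, 110 mm above the bench. y runs along a seated tube, to the side where the loaded tubes' lids are; x along the bar, z up. The bar below is 24 mm wide (along y), its top 20 mm below the seat; beside it nothing stands above the base plate.
- clip_free: The empty clip: two sprung steel jaws, 16 mm wide along the tube, on a 3 mm base. Origin on the bar's top, 20 mm below the seat; axes as the seat. The lips stand 28 mm apart 10 mm above the seat and flare to 43 mm at 20 mm above it. A level tube pressed straight down (6 to 15 N) spreads them; past half-way they pull it to the base and spring shut over it. Laid or dropped on, it stays out; pulling it out takes about 12 N.
- clip_free_jaw_a (a joint): Angle of the empty clip's jaw on its +x side: 0 when shut, also (up to 0.03 rad) with a tube seated, about 0.12 rad while the widest part of a tube passes, at most 0.45. A spring shuts it.
- clip_free_jaw_b (a joint): The same for the jaw on the -x side.
- rotator: Fixed tube rotator, its bar parked level. Origin on the bench under the bar's middle, x along the bar. Four clips at x = -87, -29, 29, 87 mm; one, a different one each time, is empty, three hold tubes (tops 127 mm, jaw tips 130 mm high). White motor housing 147 to 253 mm along x, 130 mm wide, 125 mm high; bearing post at -138 mm, 107 mm high; base plate 110 mm wide, 12 mm high.
- canister: Bystander: upright screw-top aluminium canister with knurled silver lid, 70 mm across, 115 mm high. Origin at its underside.
- hematite_lump: Bystander: glossy black lump of hematite, about 65 mm across, 47 mm high. Origin at its underside.
- feldspar_crystal: Bystander: pink feldspar crystal, 42 mm across, 49 mm high. Origin at its underside.
- funnel: Bystander: white plastic funnel standing mouth down, 92 mm across, 88 mm high. Origin at its underside.
- tally_counter: Bystander: wooden tally counter, 42 by 66 mm, 50 mm high over its metal plunger. Origin at its underside.
- mortar: Bystander: white porcelain mortar with its pestle, 104 mm across, 55 mm high (pestle to 110 mm). Origin at its underside.
- loaded1_center (a point): Centre of a tube already loaded in a clip of the rotator, like those on the rack; its y axis runs along the tube towards its lid.
- loaded2_center (a point): Centre of a tube already loaded in a clip of the rotator, like those on the rack; its y axis runs along the tube towards its lid.
- loaded3_center (a point): Centre of a tube already loaded in a clip of the rotator, like those on the rack; its y axis runs along the tube towards its lid.

How it is judged:
On the way, in this order (a step that is already met when the one before it is completed fails the run):
1. the front tube is lifted off the rack, more than 30 mm up, and the next tube has rolled to the stop and rests there (z of tube1_center in the frame of rack_stop above 0.03 m and x of tube2_center in the frame of rack_stop between -0.006 and 0.006 m and y of tube2_center in the frame of rack_stop between -0.008 and 0.008 m and z of tube2_center in the frame of rack_stop between -0.006 and 0.006 m and linear speed of tube2 below 0.02 m/s), for 0.2 s.
2. the front tube is pressed into the empty clip, past the jaws' lips to within 6 mm of home, by the gripper (not dropped in) (x of tube1_center in the frame of clip_free_seat between -0.004 and 0.004 m and z of tube1_center in the frame of clip_free_seat between -0.004 and 0.006 m and contact force between the fingers and tube1 above 1 N), for 0.1 s.
At the end, for the whole second after the job is handed in: Front tube in the formerly empty clip: within 3 mm of the seat across and in height, 8 mm along it, lid on the loaded tubes' side, both jaws under 0.06 rad. The other three one place down the rack, second at the stop (6 mm, 8 sideways), all at rest. Loaded tubes within 6 mm, bystanders 15 mm (x of tube1_center in the frame of clip_free_seat between -0.003 and 0.003 m and y of tube1_center in the frame of clip_free_seat between -0.008 and 0.008 m and z of tube1_center in the frame of clip_free_seat between -0.003 and 0.003 m and y of tube1_lid in the frame of clip_free_seat above 0.018 m and value of joint each of clip_free_jaw_a, clip_free_jaw_b below 0.06 rad and x of tube2_center in the frame of rack_stop between -0.006 and 0.006 m and y of tube2_center in the frame of rack_stop between -0.008 and 0.008 m and z of tube2_center in the frame of rack_stop between -0.006 and 0.006 m and x of tube3_center in the frame of rack_stop between 0.02745 and 0.03945 m and y of tube3_center in the frame of rack_stop between -0.008 and 0.008 m and z of tube3_center in the frame of rack_stop between 0.00111 and 0.01311 m and x of tube4_center in the frame of rack_stop between 0.06091 and 0.07291 m and y of tube4_center in the frame of rack_stop between -0.008 and 0.008 m and z of tube4_center in the frame of rack_stop between 0.00822 and 0.02022 m and linear speed of each of tube1, tube2, tube3, tube4 below 0.02 m/s); the robot touches nothing.
It fails at once if another tube on the rack is lifted 20 mm off the rails or knocked out of line (z of tube2_center in the frame of rack_stop above 0.0271 m or y of any of tube2_center, tube3_center, tube4_center in the frame of rack_stop above 0.012 m or y of any of tube2_center, tube3_center, tube4_center in the frame of rack_stop below -0.012 m or x of any of tube2_center, tube3_center, tube4_center in the frame of rack_stop below -0.012 m or z of tube3_center in the frame of rack_stop above 0.0342 m or z of tube4_center in the frame of rack_stop above 0.0413 m).
It fails at once if a tube already loaded on the rotator is shifted by more than 6 mm (distance of any of loaded1_center, loaded2_center, loaded3_center from where it was at the start of the episode above 0.006 m).
It fails at once if a bystander (canister, hematite, feldspar, funnel, tally counter, mortar) is moved by more than 15 mm (distance of any of canister, hematite_lump, feldspar_crystal, funnel, tally_counter, mortar from where it was at the start of the episode above 0.015 m).
It also fails if it takes over 40 s, if anything falls off the work surface, if the arm or the gripper's body presses on something with over 40 N, if the wrist force passes 120 N, or if a joint passes its speed limit or range.

## Working session

There is one attempt and no reset: what is moved stays moved. The work goes in short steps, Python scripts to look and compute and a tool call to move; the robot and the scene stay as the last step left them, time stands still between calls to the robot, and variables do not carry over. Pictures are saved under pics/ and viewed, and the job is handed in when it is done.

Besides the shell and the picture viewer there is one more tool, called after "Call:" as name([rows], argument=value, ...), one row to a line, values as JSON. arm_command: Moves the arm, as the interface text tells. Its arguments: {"type":"object","properties":{"slide":{"type":"array","items":{"type":"array","items":{"type":"number"}}},"turn":{"type":"array","items":{"type":"number"}},"grip":{"type":"array","items":{"type":"number"}},"newtons":{"type":"number"}},"required":["slide","turn","grip"]}

```bash
ls; mkdir -p pics; python3 - <<'E'
from workcell import manip
import cv2
o=manip.get_obs()
for k,v in o.items(): print(k,v)
for n in ["scene","top","wrist"]:
    im=manip.camera(n); cv2.imwrite(f"pics/{n}0.png",im); print(n,manip.camera_info(n))
E
```

```text
pics
clock 0.0
joint_pos [ 1.19241104  0.3329011  -0.06473165  1.46096642  0.021603    1.34988152
 -0.08852561]
joint_velocities [ 0.00090692  0.00053469 -0.00031943 -0.00165917 -0.00036001  0.00032847
 -0.00159116]
tau [ 1.68989220e-03 -6.25449443e+01  5.04876708e-02 -3.91600192e+01
  1.64243812e-02  9.88911081e-03  3.79985647e-05]
position [ 0.21756152 -0.58544561  0.19338581]
ee_rot [ 9.84216181e-01  1.76968855e-01 -1.58656020e-04 -7.12812752e-04]
ft_force [ 0.25786982 -0.0182043   0.33182583]
torque [-0.03985234  0.0191207  -0.0457239 ]
grip_width 1.0023061190705593
scene {'fx': 455.86280774202396, 'fy': 455.86280774202396, 'cx': 285.61489229971426, 'cy': 206.59408043595994, 'rvec': array([ 1.50653188,  2.16870607, -0.77732123]), 'tvec': array([ 0.10063684, -0.39464545,  1.42274671])}
top {'fx': 442.4909472341308, 'fy': 442.4909472341308, 'cx': 279.76984267060107, 'cy': 210.00917369700676, 'rvec': array([ 2.11828517, -2.17400916,  0.12947283]), 'tvec': array([0.13540987, 0.60668446, 1.13952964])}
wrist {'fx': 345.2931849308723, 'fy': 345.2931849308723, 'cx': 274.94539745283413, 'cy': 214.6750192757662, 'rvec': array([-2.36107264,  1.63942484,  0.2588216 ]), 'tvec': array([-0.62560053, -0.03953927,  0.37977013])}
```

View pics/scene0.png

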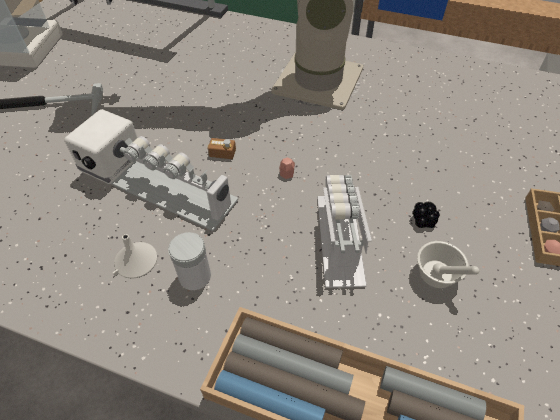

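View pics/top0.png

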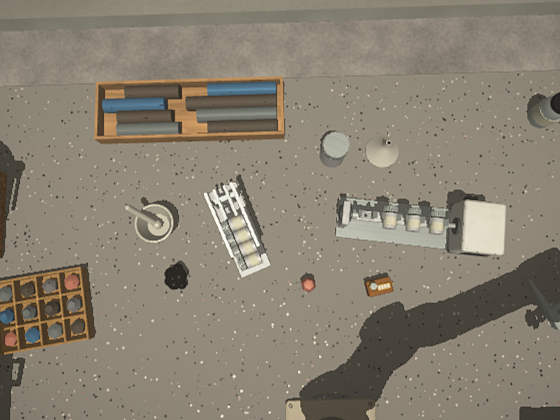

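View pics/wrist0.png

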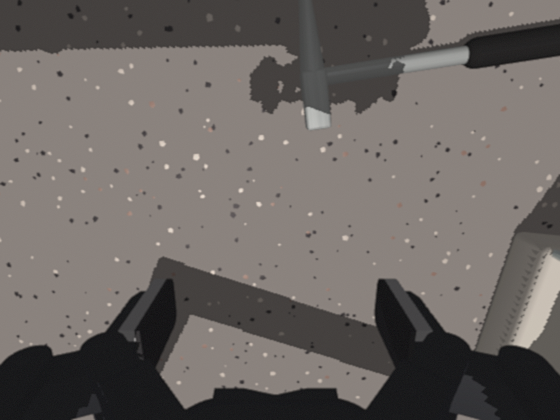

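The front tube is at about (248,258) in the top view, with the rack running up-left. The rotator is on the right, with its empty clip near the bearing post at about (365,213). Next I'll measure these with the networks.

```bash
cat > h.py <<'E'
import numpy as np, cv2
from workcell import manip
from scipy.spatial.transform import Rotation as R
def cam2w(p,ci):
    M=cv2.Rodrigues(np.array(ci['rvec']))[0]; return M.T@(np.array(p)-ci['tvec'])
def w2px(P,ci):
    K=np.array([[ci['fx'],0,ci['cx']],[0,ci['fy'],ci['cy']],[0,0,1.]])
    return cv2.projectPoints(np.array(P,float).reshape(-1,3),np.array(ci['rvec']),np.array(ci['tvec']),K,None)[0].reshape(-1,2)
def ray(px,ci,z):
    M=cv2.Rodrigues(np.array(ci['rvec']))[0]; d=M.T@np.array([(px[0]-ci['cx'])/ci['fx'],(px[1]-ci['cy'])/ci['fy'],1]); c=-M.T@ci['tvec']
    return c+d*(z-c[2])/d[2]
E
python3 - <<'E'
from h import *
np.set_printoptions(precision=4,suppress=True)
for cam in ["top","scene"]:
    manip.camera(cam); ci=manip.camera_info(cam)
    for t in ["tube1_center","tube1_lid","rack_stop","rack","clip_free_seat","clip_free","rotator","loaded1_center","canister","hematite_lump","feldspar_crystal","funnel","tally_counter","mortar"]:
        r=manip.tip_of(t,cam)
        print(cam,t,[(round(d['score'],2),cam2w(d['xyz'],ci),w2px(cam2w(d['xyz'],ci),ci)[0].round(0)) for d in r[:4]])
print(manip.get_obs()['clock'])
E
python3 - <<'E'
import cv2
im=cv2.imread('pics/top0.png')
cv2.imwrite('pics/topc.png',cv2.resize(im[160:290,190:520],None,fx=2.4,fy=2.4,interpolation=cv2.INTER_CUBIC))
im=cv2.imread('pics/scene0.png')
cv2.imwrite('pics/scenec.png',cv2.resize(im[100:300,60:380],None,fx=2.5,fy=2.5,interpolation=cv2.INTER_CUBIC))
E
```

```text
top tube1_center [(0.53, array([0.4731, 0.1993, 0.0877]), array([249., 262.]))]
top tube1_lid [(0.74, array([0.4642, 0.2223, 0.0836]), array([240., 266.])), (0.61, array([ 0.5755, -0.1812, -0.0015]), array([390., 222.])), (0.59, array([0.5371, 0.223 , 0.1001]), array([239., 237.]))]
top rack_stop [(0.69, array([0.4789, 0.1993, 0.0914]), array([249., 260.])), (0.48, array([ 0.4038, -0.1348, -0.0002]), array([376., 285.]))]
top rack [(0.71, array([0.4796, 0.2001, 0.0005]), array([252., 260.]))]
top clip_free_seat [(0.61, array([ 0.5873, -0.0981,  0.1098]), array([367., 213.]))]
top clip_free [(0.58, array([ 0.5852, -0.0978,  0.0885]), array([365., 215.]))]
top rotator [(0.9, array([ 0.5751, -0.1782, -0.004 ]), array([388., 222.]))]
top loaded1_center [(0.61, array([ 0.5631, -0.2683,  0.1067]), array([435., 221.]))]
top canister [(0.86, array([ 0.7672, -0.0292, -0.001 ]), array([332., 155.]))]
top hematite_lump [(0.94, array([0.4413, 0.411 , 0.0033]), array([174., 276.]))]
top feldspar_crystal [(0.58, array([ 0.4124,  0.0499, -0.0024]), array([308., 284.]))]
top funnel [(0.95, array([ 0
[... 1293 characters left out ...]
8., 149.])), (0.38, array([0.4746, 0.1999, 0.0836]), array([340., 184.]))]
scene canister [(0.68, array([ 0.7631, -0.0314,  0.0033]), array([194., 275.]))]
scene hematite_lump [(0.85, array([0.4341, 0.4029, 0.002 ]), array([424., 218.]))]
scene feldspar_crystal [(0.67, array([ 0.4067,  0.0407, -0.0022]), array([284., 172.]))]
scene funnel [(0.87, array([ 0.7696, -0.1724, -0.0056]), array([136., 260.])), (0.23, array([0.4351, 0.4002, 0.    ]), array([423., 218.])), (0.16, array([ 0.5666, -0.2142,  0.1118]), array([156., 157.]))]
scene tally_counter [(0.71, array([ 0.3986, -0.1371,  0.0007]), array([223., 153.]))]
scene mortar [(0.76, array([0.5819, 0.4512, 0.001 ]), array([435., 275.]))]
1.65
```

View pics/topc.png

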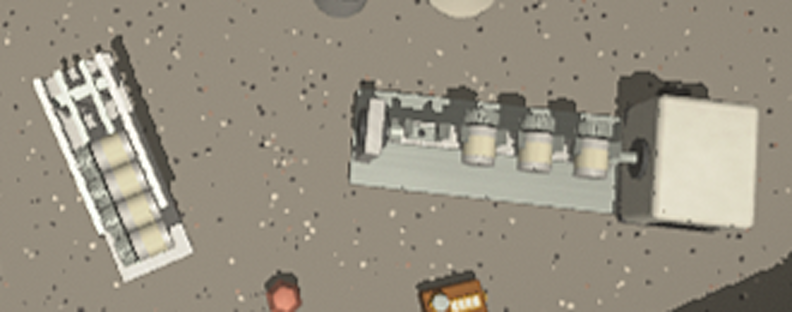

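View pics/scenec.png

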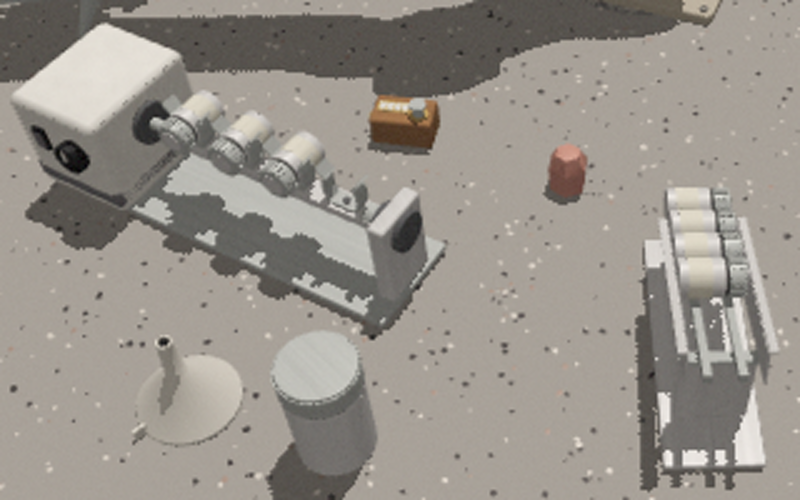

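```bash
cat >> h.py <<'E'
def tool():
    o=manip.get_obs(); q=np.array(o['ee_rot']); return np.array(o['position']),R.from_quat(q/np.linalg.norm(q)),o
def yaw(Rm):
    x=Rm.as_matrix()[:,0]; return np.degrees(np.arctan2(x[1],x[0]))
def plan(wps,yaw1,step=38.,tstep=6.8,yaw0=None,p0=None,turn=None):
    """straight legs via wps (m), yaw spread along the path; prints rows in tool axes (tool pointing down)"""
    p,r,o=tool()
    if p0 is None:p0=p
    if yaw0 is None:yaw0=yaw(r)
    dy=((yaw1-yaw0+180)%360-180) if turn is None else turn
    pts=[np.array(p0)*1000]+[np.array(w)*1000 for w in wps]
    L=[np.linalg.norm(b-a) for a,b in zip(pts,pts[1:])]
    n=int(max(np.ceil(sum(L)/step),np.ceil(abs(dy)/tstep),1))
    s=np.cumsum([0]+L); P=[np.array([np.interp(t,s,[q[k] for q in pts]) for k in range(3)]) for t in np.linspace(0,s[-1],n+1)]
    y=yaw0; rows=[];T=[]; cur=P[0].copy(); cy=yaw0
    for i in range(1,n+1):
        ty=yaw0+dy*i/n
        c,s_=np.cos(np.radians(cy)),np.sin(np.radians(cy))
        X=np.array([c,s_,0]);Y=np.array([s_,-c,0]);Z=np.array([0,0,-1.])
        d=P[i]-cur; v=[round(float(d@X),1),round(float(d@Y),1),round(float(d@Z),1)]
        cur=cur+v[0]*X+v[1]*Y+v[2]*Z
        t=round(-(ty-cy),1); cy=cy-t
        rows.append(v);T.append(t)
    for k in range(0,n,10): print(rows[k:k+10],T[k:k+10])
    print('end',cur.round(1),cy)
E
python3 - <<'E'
from h import *
np.set_printoptions(precision=4,suppress=True)
p,r,o=tool(); ci=manip.camera_info('wrist'); M=cv2.Rodrigues(ci['rvec'])[0]
print(yaw(r),'cam in tool',r.inv().apply(-M.T@ci['tvec']-p),'cam axes in tool\n',r.inv().as_matrix()@M.T)
plan([[0.44,-0.3,.22],[.50,0,.22],[0.473,.199,.22]],201,turn=180.6,step=35)
E
```

```text
20.386987757165503 cam in tool [ 0.0796  0.0009 -0.1795] cam axes in tool
 [[ 0.001  -0.9517 -0.307 ]
 [ 1.      0.0008  0.0006]
 [-0.0003 -0.307   0.9517]]
[[27.3, -16.9, -2.3], [29.1, -13.6, -2.3], [30.5, -10.1, -2.3], [31.5, -6.5, -2.2], [32.0, -2.8, -2.3], [32.1, 1.0, -2.3], [31.8, 4.6, -2.3], [31.1, 8.4, -2.3], [29.8, 11.9, -2.3], [28.3, 15.3, -2.3]] [np.float64(-6.7), np.float64(-6.7), np.float64(-6.7), np.float64(-6.7), np.float64(-6.6), np.float64(-6.7), np.float64(-6.7), np.float64(-6.7), np.float64(-6.7), np.float64(-6.7)]
[[26.2, 18.5, -2.2], [29.2, 12.0, -0.7], [29.9, 12.0, 0.0], [28.2, 15.5, 0.0], [26.3, 18.6, 0.0], [24.0, 21.6, 0.0], [21.2, 24.2, 0.0], [18.3, 26.5, 0.0], [15.1, 28.4, 0.0], [11.6, 30.1, 0.0]] [np.float64(-6.7), np.float64(-6.7), np.float64(-6.7), np.float64(-6.6), np.float64(-6.7), np.float64(-6.7), np.float64(-6.7), np.float64(-6.7), np.float64(-6.7), np.float64(-6.7)]
[[10.4, 30.2, 0.0], [14.5, 28.7, 0.0], [11.1, 30.2, 0.0], [7.6, 31.4, 0.0], [3.8, 31.9, 0.0], [0.1, 32.3, 0.0], [-3.7, 32.0, 0.0]] [np.float64(-6.7), np.float64(-6.7), np.float64(-6.6), np.float64(-6.7), np.float64(-6.7), np.float64(-6.7), np.float64(-6.7)]
end [473. 199. 220.] 200.98698775716542
```

Call:
arm_command([
  [27.3,-16.9,-2.3],
  [29.1,-13.6,-2.3],
  [30.5,-10.1,-2.3],
  [31.5,-6.5,-2.2],
  [32,-2.8,-2.3],
  [32.1,1,-2.3],
  [31.8,4.6,-2.3],
  [31.1,8.4,-2.3],
  [29.8,11.9,-2.3],
  [28.3,15.3,-2.3],
], turn=[-6.7,-6.7,-6.7,-6.7,-6.6,-6.7,-6.7,-6.7,-6.7,-6.7], grip=[0,0,0,0,0,0,0,0,0,0])

```text
clock: 2.48
position: [0.4157, -0.3308, 0.2175]
ee_rot: [0.722, 0.692, -0.0, 0.0]
ft_force: [-0.1, -0.2, 0.1]
grip_width: 0.998
```

```bash
python3 -c "
from h import *
p,r,o=tool(); print(p,yaw(r),o['joint_pos'],o['clock'])"
```

```text
[ 0.4157372  -0.33083017  0.21745528] 87.61325388456926 [ 0.94419082  0.13742454 -0.39224685  1.65715573  0.0538832   1.35714597
  0.50221256] 2.4833
```

Call:
arm_command([
  [26.2,18.5,-2.2],
  [29.2,12.0,-0.7],
  [29.9,12.0,0.0],
  [28.2,15.5,0.0],
  [26.3,18.6,0.0],
  [24.0,21.6,0.0],
  [21.2,24.2,0.0],
  [18.3,26.5,0.0],
  [15.1,28.4,0.0],
  [11.6,30.1,0.0],
], turn=[-6.7,-6.7,-6.7,-6.6,-6.7,-6.7,-6.7,-6.7,-6.7,-6.7], grip=[0,0,0,0,0,0,0,0,0,0])

```text
clock: 3.32
position: [0.4953, -0.0228, 0.2203]
ee_rot: [0.221, 0.975, -0.0, 0.0]
ft_force: [0.7, 0.3, 0.3]
grip_width: 1.003
```

Call:
arm_command([
  [10.4,30.2,0.0],
  [14.5,28.7,0.0],
  [11.1,30.2,0.0],
  [7.6,31.4,0.0],
  [3.8,31.9,0.0],
  [0.1,32.3,0.0],
  [-3.7,32.0,0.0],
  [0,0,0],
  [0,0,0],
], turn=[-6.7,-6.7,-6.6,-6.7,-6.7,-6.7,-6.7,0,0], grip=[0,0,0,0,0,0,0,0,0])

```text
clock: 4.07
position: [0.4723, 0.201, 0.2201]
ee_rot: [-0.184, 0.983, 0.0, 0.0]
ft_force: [1.0, 0.4, -1.2]
grip_width: 1.001
```

```bash
python3 - <<'E'
from h import *
np.set_printoptions(precision=4,suppress=True)
p,r,o=tool(); print(p,yaw(r),o['joint_pos'],o['clock'])
for cam in ["wrist"]:
    ci=manip.camera_info(cam); im=manip.camera(cam); cv2.imwrite('pics/w1.png',im)
    for t in ["tube1_center","tube1_lid","tube2_center","rack_stop","rack"]:
        rr=manip.tip_of(t,cam)
        print(cam,t,[(round(d['score'],2),cam2w(d['xyz'],ci),w2px(cam2w(d['xyz'],ci),ci)[0].round(0)) for d in rr[:5]])
np.savez('w1.npz',**ci)
E
```

```text
[0.4723 0.201  0.2201] -158.78970226150136 [ 0.3884  0.17   -0.9629  1.6737  0.1417  1.3718  1.3452] 4.0667
wrist tube1_center [(0.96, array([0.4787, 0.1965, 0.0882]), array([269., 196.])), (0.39, array([0.5068, 0.2065, 0.0943]), array([268., 228.]))]
wrist tube1_lid [(0.73, array([0.4655, 0.2264, 0.0867]), array([304., 194.]))]
wrist tube2_center [(0.75, array([0.5077, 0.2046, 0.0917]), array([266., 227.]))]
wrist rack_stop []
wrist rack [(0.86, array([0.4773, 0.1985, 0.    ]), array([272., 176.]))]
```

View pics/w1.png

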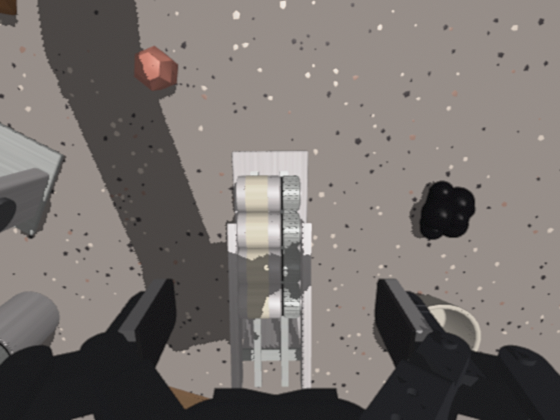

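```bash
python3 - <<'E'
import cv2
im=cv2.imread('pics/w1.png')
c=cv2.resize(im[140:290,215:325],None,fx=5,fy=5,interpolation=cv2.INTER_CUBIC)
cv2.imwrite('pics/w1c.png',c[:600] if c.shape[0]>600 else c)
E
```

```text
(no output)
```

View pics/w1c.png

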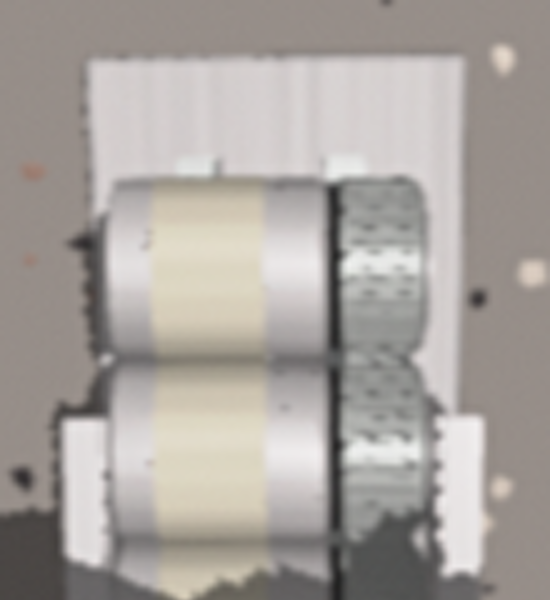

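```bash
cat > m1.py <<'E'
from h import *
from scipy.optimize import least_squares
def model(q,ci,us):
    # q: x,y center, yaw of rack x(deg); z fixed; return px of: left rim min u, right rim max u, top silhouette min v ; tube2 same
    c=np.array([q[0],q[1],.088]); a=np.radians(q[2]); X=np.array([np.cos(a),np.sin(a),0]);Y=np.array([-X[1],X[0],0]);Z=np.array([0,0,1.])
    th=np.linspace(0,2*np.pi,361); circ=.017*(np.cos(th)[:,None]*X+np.sin(th)[:,None]*Z)
    out=[]
    for k in range(2):
        cc=c+k*.034*(np.cos(np.radians(12))*X+np.sin(np.radians(12))*Z)
        L=w2px(cc-.029*Y+circ,ci);Rr=w2px(cc+.029*Y+circ,ci);S=w2px(cc+.013*Y+circ,ci)
        out.append((L,Rr,S))
    return out
if __name__=='__main__':
    ci=dict(np.load('w1.npz'))
    o=np.array
    def res(q):
        (L1,R1,S1),(L2,R2,S2)=model(q,ci,None)
        return [L1[:,0].min()-235.8,R1[:,0].max()-300.6,L1[:,1].min()-175.8,R1[:,1].min()-175.6, S1[:,0].mean()*0+ (np.r_[S1[:,0],].max()-np.r_[S2[:,0]].max())-(0.0)]
    s=least_squares(res,[.4723,.2,21.2],diff_step=1e-4); print(s.x,s.fun)
E
python3 m1.py
```

```text
[ 0.47731112  0.19560324 21.42741643] [-0.50971526  0.50984721  0.0037739   0.02801974 -0.01486862]
```

Call:
arm_command([
  [-1.5,-2.7,30],
  [-1.4,-2.7,35],
  [0,0,35],
  [0,0,30],
  [0,0,20],
  [0,0,8],
  [0,0,0],
  [0,0,0],
], turn=[0,0,0,0,0,0,0,0], grip=[0,0,0,0,0,0,0,0])

```text
clock: 5.03
position: [0.4781, 0.195, 0.0628]
ee_rot: [-0.182, 0.983, 0.0, 0.0]
ft_force: [-0.3, 1.4, 0.5]
grip_width: 1.001
```

```bash
python3 - <<'E'
from h import *
p,r,o=tool(); print(p,yaw(r),o['clock'])
im=manip.camera('wrist'); cv2.imwrite('pics/w2.png',im)
s=manip.camera('scene'); cv2.imwrite('pics/s2.png',cv2.resize(s[120:300,260:460],None,fx=3,fy=3,interpolation=cv2.INTER_CUBIC))
E
```

```text
[0.47813949 0.19504621 0.06282443] -159.04497608478107 5.0333
```

View pics/w2.png

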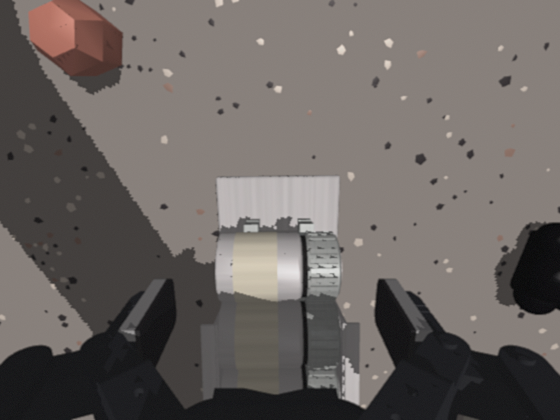

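View pics/s2.png

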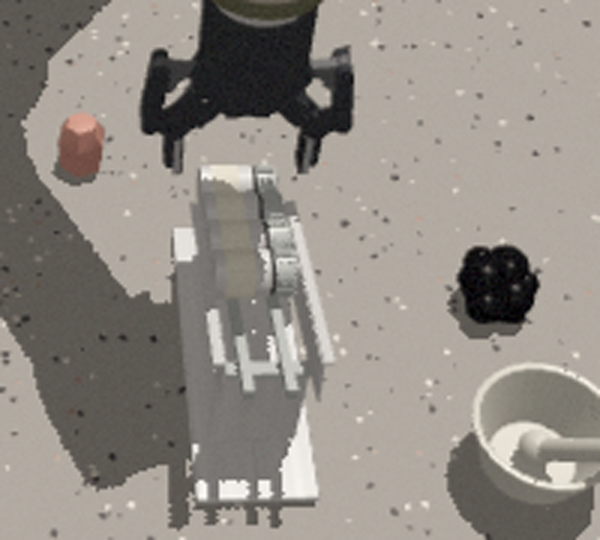

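```bash
python3 - <<'E'
from h import *
ci=manip.camera_info('wrist');p,r,o=tool();print(p)
for z in [0,-.013,-.019,-.026,-.032]: print(z,w2px(p+r.apply([0,0,z]),ci), w2px(p+r.apply([0,.0425,z]),ci),w2px(p+r.apply([0.011,.0425,z]),ci))
for t in ["tube1_center","tube1_lid","rack","tube2_center"]:
        rr=manip.tip_of(t,'wrist')
        print(t,[(round(d['score'],2),cam2w(d['xyz'],ci),r.inv().apply(cam2w(d['xyz'],ci)-p),w2px(cam2w(d['xyz'],ci),ci)[0].round(0)) for d in rr[:5]])
im=cv2.imread('pics/w2.png'); cv2.imwrite('pics/w2c.png',cv2.resize(im[160:360,180:380],None,fx=3,fy=3,interpolation=cv2.INTER_CUBIC))
np.savez('w2.npz',**ci)
E
```

```text
[0.47876557 0.19532115 0.06359744]
0 [[276.52792031 248.22641798]] [[351.8871128  248.30485849]] [[353.26665232 230.01060809]]
-0.013 [[276.62845597 258.06832658]] [[357.09967909 258.15198114]] [[358.67303665 238.77930498]]
-0.019 [[276.67960619 263.07566169]] [[359.75170931 263.16196381]] [[361.42866024 243.24869276]]
-0.026 [[276.74362418 269.34268414]] [[363.07090393 269.4322949 ]] [[364.88225664 248.85013324]]
-0.032 [[276.80262877 275.11892067]] [[366.13016168 275.21157609]] [[368.07007478 254.02050392]]
tube1_center [(0.87, array([0.47583227, 0.19711296, 0.08965925]), array([ 0.00203546,  0.00271269, -0.02606781]), array([282., 266.]))]
tube1_lid [(0.61, array([0.46465519, 0.22259698, 0.08553885]), array([ 0.00336669,  0.03051022, -0.02196112]), array([338., 260.]))]
rack [(0.94, array([ 0.47735393,  0.20031202, -0.00089831]), array([-0.00031175,  0.00518998,  0.06449473]), array([283., 214.]))]
tube2_center [(0.76, array([0.51041518, 0.20537034, 0.09640743]), array([-0.03322904, -0.00194988, -0.03272931]), array([273., 335.]))]
```

View pics/w2c.png

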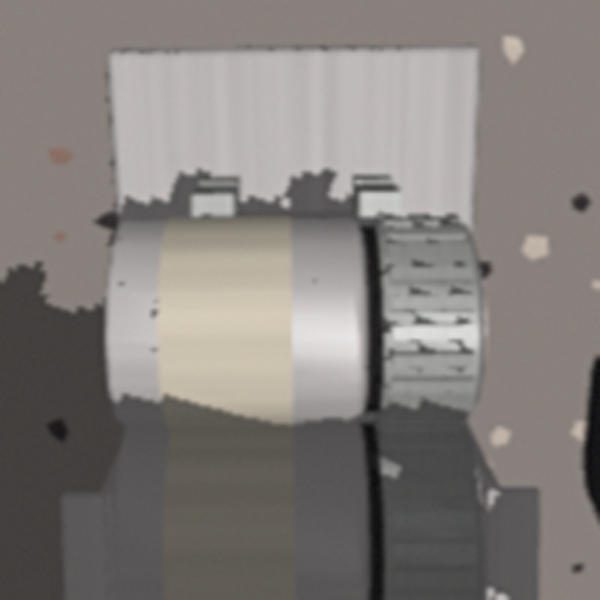

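```bash
python3 - <<'E'
from h import *
ci=manip.camera_info('scene');p,r,o=tool();print(p)
for z in [0,-.013,-.026,-.039,-.05]: print(z,[((w2px(p+r.apply([x,y,z]),ci)[0]-[260,120])*3).round(0) for y in (-.0425,.0425) for x in (-.011,.011)])
im=cv2.imread('pics/w2.png'); cv2.imwrite('pics/w2d.png',cv2.resize(im[240:420,330:520],None,fx=4,fy=4,interpolation=cv2.INTER_CUBIC)[:600]*2)
E
```

```text
[0.47824244 0.19510086 0.06289442]
0 [array([175., 224.]), array([173., 202.]), array([287., 223.]), array([284., 201.])]
-0.013 [array([176., 212.]), array([174., 191.]), array([289., 212.]), array([286., 190.])]
-0.026 [array([177., 201.]), array([175., 179.]), array([291., 200.]), array([288., 178.])]
-0.039 [array([178., 189.]), array([176., 167.]), array([293., 188.]), array([290., 167.])]
-0.05 [array([179., 179.]), array([177., 157.]), array([295., 178.]), array([292., 156.])]
```

View pics/w2d.png

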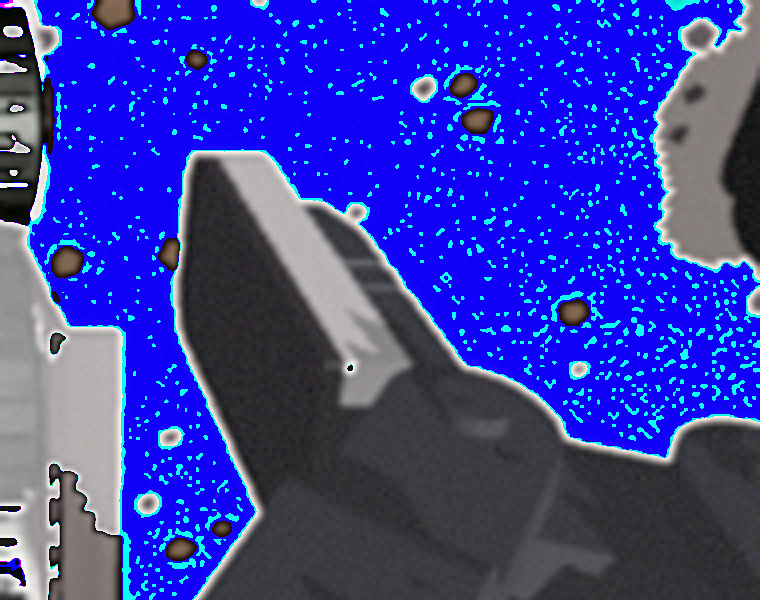

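```bash
python3 - <<'E'
from h import *
s=manip.camera('scene'); cv2.imwrite('pics/s3.png',cv2.resize(s[110:210,290:400],None,fx=6,fy=6,interpolation=cv2.INTER_CUBIC))
t=manip.camera('top'); cv2.imwrite('pics/t3.png',cv2.resize(t[200:330,180:340],None,fx=4.5,fy=4.5,interpolation=cv2.INTER_CUBIC))
E
```

```text
(no output)
```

View pics/s3.png

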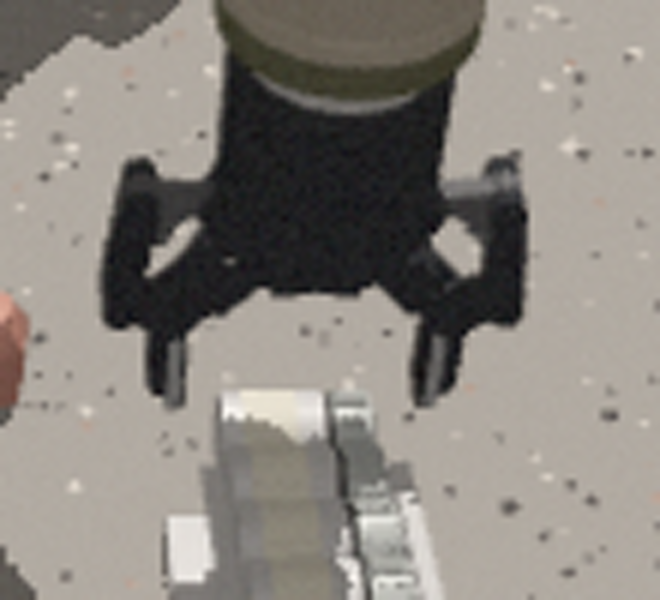

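View pics/t3.png

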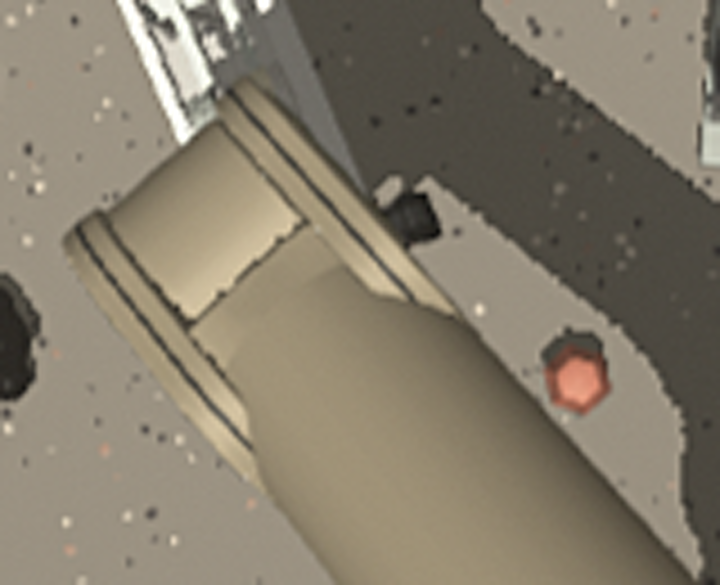

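Both views put the open fingertips roughly 45–50 mm behind the reported TCP: wrist tips at (377,279) and (175,281), scene tips at row 177. That would make them about 112 mm high, above the tube. This contradicts the tool data I was given, so I'll go down in small steps and check each one.

Call:
arm_command([
  [0,1.5,6],
  [0,0,6],
  [0,0,4],
  [0,0,0],
], turn=[0,0,0,0], grip=[0,0,0,0])

```text
clock: 5.77
position: [0.4763, 0.1961, 0.0447]
ee_rot: [-0.182, 0.983, -0.0, -0.001]
ft_force: [-0.1, -0.4, 0.1]
grip_width: 0.999
```

```bash
python3 - <<'E'
from h import *
p,r,o=tool();print(p,o['ft_force'])
s=manip.camera('scene'); a=cv2.resize(s[130:230,300:400],None,fx=5,fy=5,interpolation=cv2.INTER_CUBIC)
w=manip.camera('wrist'); b=w[180:380,140:420]
cv2.imwrite('pics/s4.png',np.hstack([a,cv2.copyMakeBorder(b,0,300,0,0,0)]))
E
```

```text
[0.47630911 0.19610039 0.04469861] [-0.10994826 -0.35304905  0.12546728]
```

View pics/s4.png

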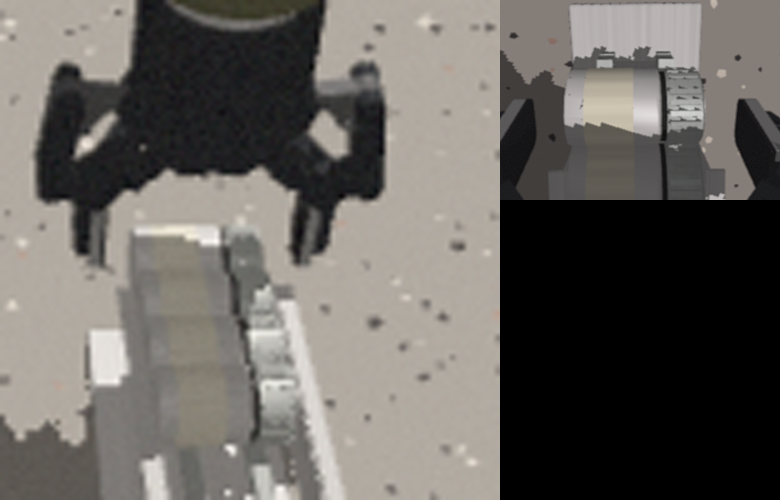

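Call:
arm_command([
  [0,0,5],
  [0,0,5],
  [0,0,0],
], turn=[0,0,0], grip=[0,0,0])

```text
clock: 6.12
position: [0.4766, 0.1961, 0.035]
ee_rot: [-0.182, 0.983, -0.0, -0.001]
ft_force: [-0.5, 0.1, -0.9]
grip_width: 1.0
```

```bash
python3 - <<'E'
from h import *
p,r,o=tool();print(p,o['ft_force'])
s=manip.camera('scene'); a=cv2.resize(s[130:230,300:400],None,fx=5,fy=5,interpolation=cv2.INTER_CUBIC)
w=manip.camera('wrist'); b=w[180:380,140:420]
cv2.imwrite('pics/s5.png',np.hstack([a,cv2.copyMakeBorder(b,0,300,0,0,0)]))
E
```

```text
[0.47658424 0.19609571 0.03495898] [-0.52558922  0.14790965 -0.86889007]
```

View pics/s5.png

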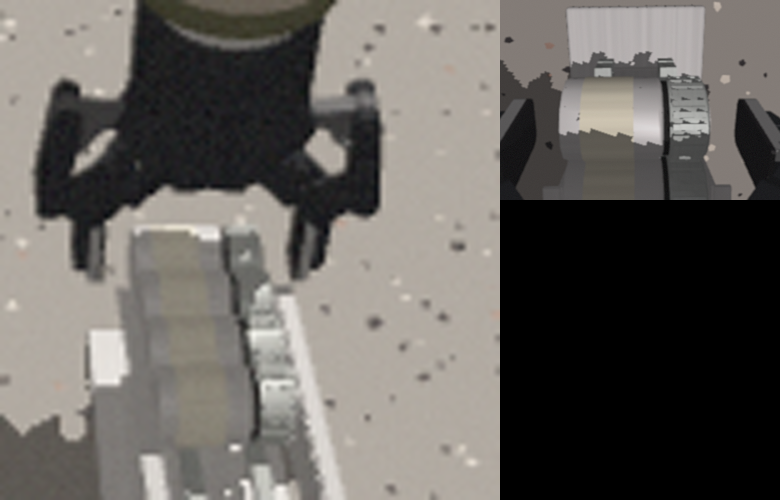

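Call:
arm_command([
  [0,0,4],
  [0,0,3],
  [0,0,0],
  [0,0,0],
  [0,0,0],
  [0,0,0],
  [0,0,0],
], turn=[0,0,0,0,0,0,0], grip=[0,0,0.15,0.25,0.3,0.3,0.3], newtons=50)

```text
clock: 6.8
position: [0.4772, 0.1964, 0.0291]
ee_rot: [-0.182, 0.983, -0.0, 0.0]
ft_force: [0.6, 0.8, -0.2]
grip_width: 0.7
```

```bash
python3 - <<'E'
from h import *
p,r,o=tool();print(p,o['ft_force'],o['grip_width'],o['clock'])
s=manip.camera('scene'); a=cv2.resize(s[130:230,300:400],None,fx=5,fy=5,interpolation=cv2.INTER_CUBIC)
w=manip.camera('wrist'); b=w[180:400,140:420]
cv2.imwrite('pics/s6.png',np.hstack([a,cv2.copyMakeBorder(b,0,280,0,0,0)]))
E
```

```text
[0.47718866 0.19643826 0.0291105 ] [ 0.61446674  0.82268444 -0.19891588] 0.6997444077411968 6.8
```

View pics/s6.png

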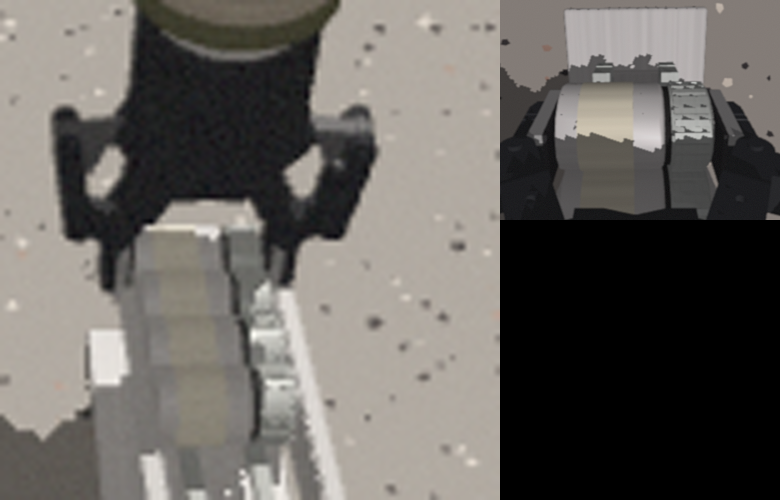

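```bash
python3 - <<'E'
from h import *
w=manip.camera('wrist'); cv2.imwrite('pics/w6.png',np.clip(cv2.resize(w[240:400,150:400],None,fx=3.2,fy=3.2,interpolation=cv2.INTER_CUBIC).astype(float)*1.5,0,255))
E
```

```text
[ WARN:0@1.210] global loadsave.cpp:1063 imwrite_ Unsupported depth image for selected encoder is fallbacked to CV_8U.
```

View pics/w6.png

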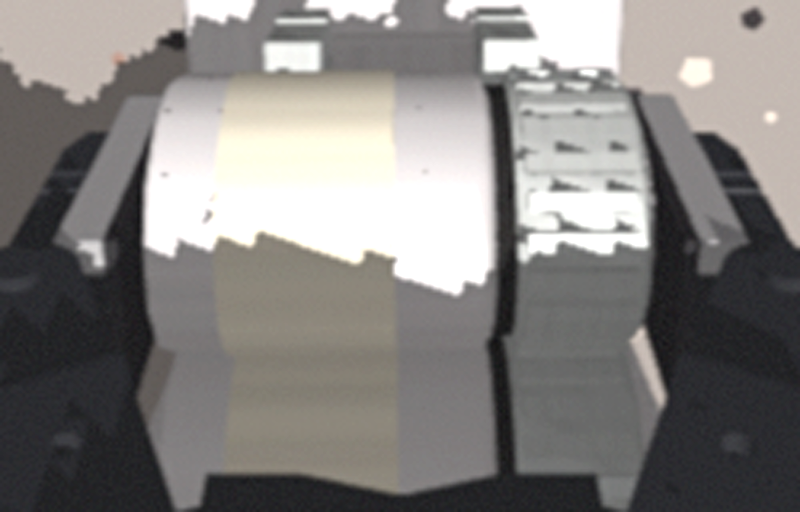

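Call:
arm_command([
  [0,0,4],
  [0,0,0],
  [0,0,0],
  [0,0,0],
  [0,0,0],
  [0,0,0],
], turn=[0,0,0,0,0,0], grip=[0.3,0.35,0.45,0.6,0.6,0.6], newtons=60)

```text
clock: 7.45
position: [0.4773, 0.1964, 0.0249]
ee_rot: [-0.182, 0.983, -0.0, 0.0]
ft_force: [2.1, 0.8, -1.5]
grip_width: 0.667
```

Call:
arm_command([
  [2.1,0,-9.8],
  [3.1,0,-14.7],
  [3.1,0,-14.7],
  [3.1,0,-14.7],
  [2.1,0,-9.8],
  [0,0,-15],
  [0,0,0],
  [0,0,0],
], turn=[0,0,0,0,0,0,0,0], grip=[0.6,0.6,0.6,0.6,0.6,0.6,0.6,0.6])

```text
clock: 8.12
position: [0.4647, 0.1915, 0.1041]
ee_rot: [-0.182, 0.983, -0.0, 0.001]
ft_force: [-0.2, -0.2, -1.6]
grip_width: 0.673
```

```bash
python3 - <<'E'
from h import *
np.set_printoptions(precision=4,suppress=True)
p,r,o=tool();print(p,yaw(r),o['ft_force'],o['grip_width'],o['clock'])
s=manip.camera('scene'); a=cv2.resize(s[90:210,290:410],None,fx=4,fy=4,interpolation=cv2.INTER_CUBIC)
cs=manip.camera_info('scene')
for t in ["tube1_center","tube1_lid","tube2_center"]:
        rr=manip.tip_of(t,'scene')
        print(t,[(round(d['score'],2),cam2w(d['xyz'],cs),r.inv().apply(cam2w(d['xyz'],cs)-p)) for d in rr[:5]])
ci=manip.camera_info('wrist'); w=manip.camera('wrist'); b=w[180:400,140:420]
cv2.imwrite('pics/s7.png',np.hstack([a,cv2.copyMakeBorder(b,0,260,0,0,0)])); cv2.imwrite('pics/w7.png',w)
for t in ["tube1_center","tube1_lid","tube2_center"]:
        rr=manip.tip_of(t,'wrist')
        print(t,[(round(d['score'],2),cam2w(d['xyz'],ci),r.inv().apply(cam2w(d['xyz'],ci)-p)) for d in rr[:5]])
E
```

```text
[0.4647 0.1915 0.1041] -159.0284517016807 [-0.217  -0.1852 -1.5773] 0.6733410276344787 8.1167
tube1_center [(0.83, array([0.4612, 0.1948, 0.1625]), array([ 0.002 ,  0.0043, -0.0584]))]
tube1_lid [(0.85, array([0.4507, 0.2222, 0.164 ]), array([ 0.0021,  0.0337, -0.0599]))]
tube2_center [(0.57, array([0.473 , 0.1982, 0.0883]), array([-0.0101,  0.0033,  0.0158]))]
tube1_center [(0.68, array([0.4613, 0.191 , 0.1651]), array([ 0.0033,  0.0007, -0.0611]))]
tube1_lid [(0.93, array([0.4513, 0.2183, 0.1632]), array([ 0.0029,  0.0298, -0.0592])), (0.59, array([ 0.4394,  0.3993, -0.0007]), array([-0.0506,  0.2032,  0.1047]))]
tube2_center [(0.73, array([0.4788, 0.1936, 0.0869]), array([-0.0139, -0.003 ,  0.0172]))]
```

View pics/s7.png

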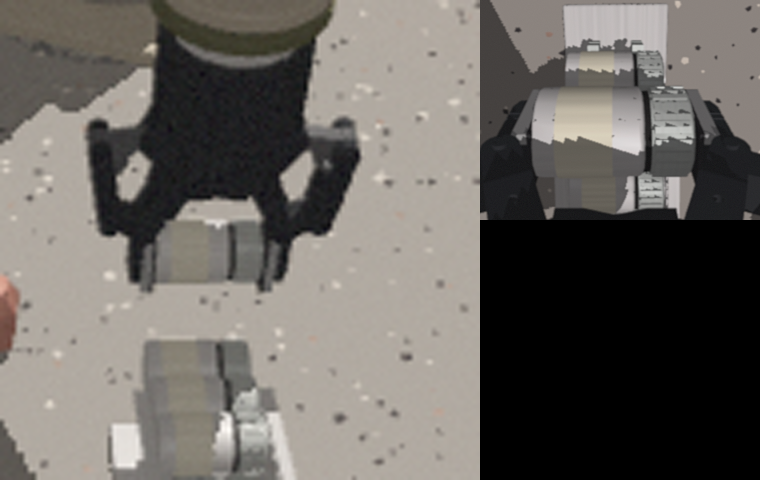

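The tube is held, and the next one has rolled down to the stop (scene crop at about (195,390), wrist net at (0.479, 0.194, 0.087)). Now I'll move to a viewing pose beside the empty clip.

```bash
python3 - <<'E'
from h import *
plan([[.4655,.185,.175],[.576,-.167,.175]],82.3,turn=-118.7,step=30)
E
```

```text
[[0.4, -2.2, -24.4], [0.1, -2.3, -24.4], [-0.3, -3.6, -22.9], [-6.9, -23.5, -0.0], [-9.5, -22.6, -0.0], [-12.0, -21.3, -0.0], [-14.4, -19.8, -0.0], [-16.6, -18.1, -0.0], [-18.6, -16.0, -0.0], [-20.2, -13.7, -0.0]] [np.float64(6.6), np.float64(6.6), np.float64(6.6), np.float64(6.6), np.float64(6.6), np.float64(6.6), np.float64(6.6), np.float64(6.6), np.float64(6.6), np.float64(6.5)]
[[-21.7, -11.4, -0.0], [-22.9, -8.8, -0.0], [-23.7, -6.1, -0.0], [-24.3, -3.4, -0.0], [-24.5, -0.5, -0.0], [-24.4, 2.3, -0.0], [-23.9, 5.0, -0.0], [-23.3, 7.8, -0.0]] [np.float64(6.6), np.float64(6.6), np.float64(6.6), np.float64(6.6), np.float64(6.6), np.float64(6.6), np.float64(6.6), np.float64(6.6)]
end [ 576. -167.  175.] -277.70719607895654
```

Call:
arm_command([
  [0.4,-2.2,-24.4],
  [0.1,-2.3,-24.4],
  [-0.3,-3.6,-22.9],
  [-6.9,-23.5,0],
  [-9.5,-22.6,0],
  [-12.0,-21.3,0],
  [-14.4,-19.8,0],
  [-16.6,-18.1,0],
  [-18.6,-16.0,0],
  [-20.2,-13.7,0],
], turn=[6.6,6.6,6.6,6.6,6.6,6.6,6.6,6.6,6.6,6.5], grip=[0.6,0.6,0.6,0.6,0.6,0.6,0.6,0.6,0.6,0.6])

```text
clock: 9.35
position: [0.5177, 0.0188, 0.1752]
ee_rot: [0.385, 0.923, -0.0, -0.0]
ft_force: [0.1, 0.4, -1.2]
grip_width: 0.668
```

Call:
arm_command([
  [-21.7,-11.4,0],
  [-22.9,-8.8,0],
  [-23.7,-6.1,0],
  [-24.3,-3.4,0],
  [-24.5,-0.5,0],
  [-24.4,2.3,0],
  [-23.9,5.0,0],
  [-23.3,7.8,0],
  [0,0,0],
  [0,0,0],
], turn=[6.6,6.6,6.6,6.6,6.6,6.6,6.6,6.6,0,0], grip=[0.6,0.6,0.6,0.6,0.6,0.6,0.6,0.6,0.6,0.6])

```text
clock: 10.18
position: [0.576, -0.1684, 0.1746]
ee_rot: [0.754, 0.657, -0.0, -0.0]
ft_force: [0.0, 1.2, -1.2]
grip_width: 0.672
```

```bash
python3 - <<'E'
from h import *
np.set_printoptions(precision=4,suppress=True)
p,r,o=tool();print(p,yaw(r),o['joint_pos'],o['grip_width'],o['clock'])
ci=manip.camera_info('wrist'); w=manip.camera('wrist'); cv2.imwrite('pics/w8.png',w); np.savez('w8.npz',p=p,y=yaw(r),**ci)
for t in ["clip_free_seat","clip_free","rotator","loaded1_center","tube1_center","tube1_lid"]:
        rr=manip.tip_of(t,'wrist')
        print(t,[(round(d['score'],2),cam2w(d['xyz'],ci),r.inv().apply(cam2w(d['xyz'],ci)-p),w2px(cam2w(d['xyz'],ci),ci)[0].round(0)) for d in rr[:5]])
E
```

```text
[ 0.576  -0.1684  0.1746] 82.17137851404854 [ 0.5925  0.3286 -0.4775  1.5366  0.1538  1.315  -0.0389] 0.6715133512709996 10.1833
clip_free_seat [(0.82, array([ 0.5864, -0.1038,  0.1089]), array([0.0654, 0.0016, 0.0657]), array([275., 123.]))]
clip_free [(0.71, array([ 0.5849, -0.1055,  0.0898]), array([0.0635, 0.0004, 0.0848]), array([274., 124.]))]
rotator []
loaded1_center [(0.51, array([ 0.5766, -0.1625,  0.11  ]), array([ 0.0059, -0.0001,  0.0646]), array([273., 206.]))]
tube1_center [(0.81, array([ 0.5764, -0.1684,  0.2377]), array([ 0.0001,  0.0003, -0.0631]), array([272., 314.]))]
tube1_lid [(0.93, array([ 0.6024, -0.1694,  0.2368]), array([ 0.0026,  0.0262, -0.0622]), array([339., 307.]))]
```

View pics/w8.png

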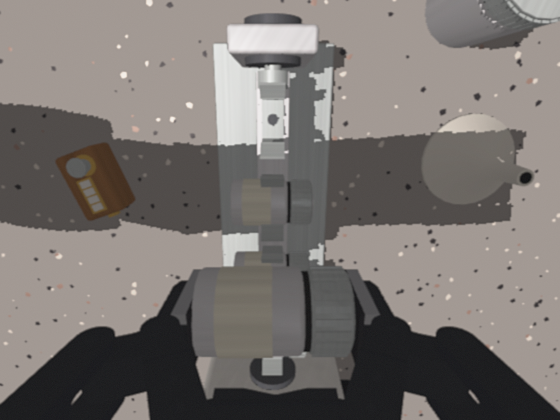

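```bash
python3 - <<'E'
from h import *
w=cv2.imread('pics/w8.png')
a=cv2.resize(w[60:250,210:340],None,fx=3.1,fy=3.1,interpolation=cv2.INTER_CUBIC)
b=cv2.resize(w[250:390,180:370],None,fx=2,fy=2,interpolation=cv2.INTER_CUBIC)
c=np.zeros((600,790,3),np.float32); c[:a.shape[0],:a.shape[1]]=a; c[:b.shape[0],a.shape[1]:a.shape[1]+b.shape[1]]=b*1.
cv2.imwrite('pics/w8c.png',np.clip((c/255)**.6*255,0,255).astype(np.uint8)); print(a.shape,b.shape)
E
```

```text
(589, 403, 3) (280, 380, 3)
```

View pics/w8c.png

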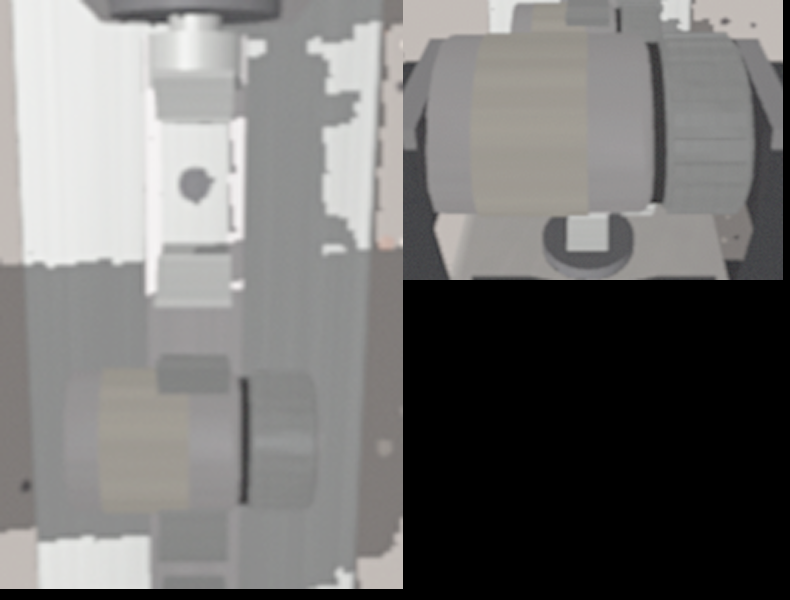

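```bash
cat > m2.py <<'E'
from h import *
from scipy.optimize import least_squares
d=dict(np.load('w8.npz')); p=d.pop('p');yw=np.radians(float(d.pop('y'))); ci=d
X=np.array([np.cos(yw),np.sin(yw),0]);Y=np.array([np.sin(yw),-np.cos(yw),0])
def loc(P): return [round(1000*float((P-p)@X),1),round(1000*float((P-p)@Y),1)]
print('hole',loc(ray((272.6,119.4),ci,.093)))
for n,v,z in [('up tip',83.2,.130),('low tip',158.4,.130),('up lip',98,.120),('low lip',139,.120)]: print(n,loc(ray((272.6,v),ci,z)))
th=np.linspace(0,2*np.pi,721)
def sil(x,z):
    C=p+x*X; C[2]=z
    v=w2px(C+.017*(np.cos(th)[:,None]*X+np.sin(th)[:,None]*np.array([0,0,1])),ci)[:,1]; return v.min(),v.max()
s=least_squares(lambda q:np.subtract(sil(q[0],.110),(179.4,225.2)),[.005],diff_step=1e-4); print('loaded x',s.x,s.fun)
s=least_squares(lambda q:np.subtract(sil(q[0],q[1]),(266.5,357)),[.001,.237],diff_step=1e-4); print('held x,z',s.x,s.fun,'rel z',s.x[1]-p[2])
E
python3 m2.py
```

```text
hole [67.1, -0.5]
up tip [89.9, -0.2]
low tip [44.3, -0.3]
up lip [81.5, -0.3]
low lip [55.7, -0.3]
loaded x [0.00901623] [-0.30680313  0.32186504]
held x,z [0.00086251 0.23646683] [9.52695700e-11 1.69734449e-10] rel z 0.06186139005670946
```

Call:
arm_command([
  [16,-0.8,0],
  [25,0,0],
  [25,0,0],
  [0,0,25],
  [0,0,25],
  [0,0,20],
  [0,0,8],
  [0,0,0],
  [0,0,0],
], turn=[0,0,0,0,0,0,0,0,0], grip=[0.6,0.6,0.6,0.6,0.6,0.6,0.6,0.6,0.6], newtons=80)

```text
clock: 11.28
position: [0.5845, -0.1014, 0.0981]
ee_rot: [0.753, 0.658, 0.0, 0.0]
ft_force: [1.6, -0.0, 0.3]
grip_width: 0.677
```

```bash
python3 - <<'E'
from h import *
np.set_printoptions(precision=4,suppress=True)
p,r,o=tool();print(p,yaw(r),o['ft_force'],o['grip_width'],o['clock'])
print('seat in tool',r.inv().apply(np.array([.5847,-.1019,.110])-p))
ci=manip.camera_info('wrist'); w=manip.camera('wrist'); np.savez('w9.npz',p=p,y=yaw(r),**ci); cv2.imwrite('pics/w9.png',w)
s=manip.camera('scene'); cs=manip.camera_info('scene')
a=cv2.resize(s[100:220,130:270],None,fx=4,fy=4,interpolation=cv2.INTER_CUBIC)
b=w[100:380,160:390]
c=np.zeros((480,790,3),np.uint8); c[:480,:560]=a; c[:280,560:]=b
cv2.imwrite('pics/s9.png',c)
for t in ["tube1_center","clip_free_seat","loaded1_center"]:
        rr=manip.tip_of(t,'scene')
        print(t,[(round(d['score'],2),cam2w(d['xyz'],cs),r.inv().apply(cam2w(d['xyz'],cs)-p)) for d in rr[:5]])
E
```

```text
[ 0.5845 -0.1014  0.0981] 82.29684142930198 [ 1.6163 -0.0486  0.2995] 0.6766485594714907 11.2833
seat in tool [-0.0004  0.0002 -0.0119]
tube1_center [(0.62, array([ 0.5847, -0.0945,  0.1576]), array([ 0.0069, -0.0007, -0.0595]))]
clip_free_seat [(0.66, array([ 0.5797, -0.0996,  0.1096]), array([ 0.0012, -0.005 , -0.0114]))]
loaded1_center [(0.66, array([ 0.5602, -0.266 ,  0.1116]), array([-0.1663, -0.0021, -0.0135]))]
```

View pics/s9.png

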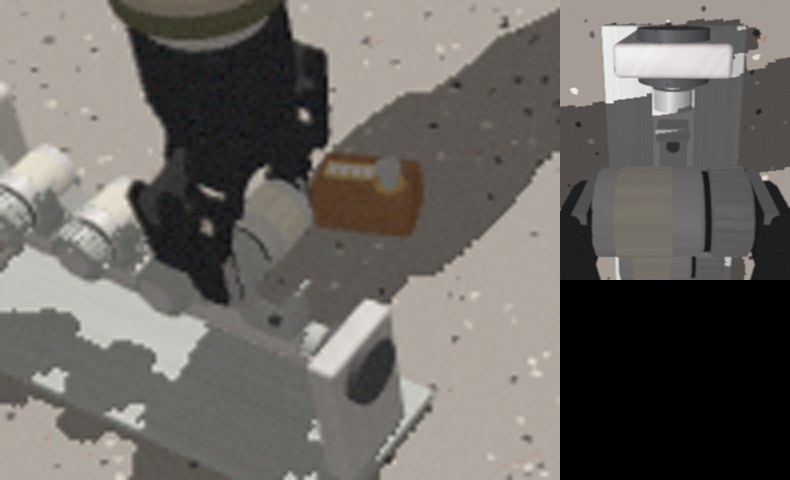

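```bash
python3 - <<'E'
from h import *
w=cv2.imread('pics/w9.png')
a=cv2.resize(w[170:400,180:370],None,fx=2.6,fy=2.6,interpolation=cv2.INTER_CUBIC).astype(np.float32)
cv2.imwrite('pics/w9c.png',np.clip((a/255)**.6*255,0,255).astype(np.uint8)); print(a.shape)
E
```

```text
(598, 494, 3)
```

View pics/w9c.png

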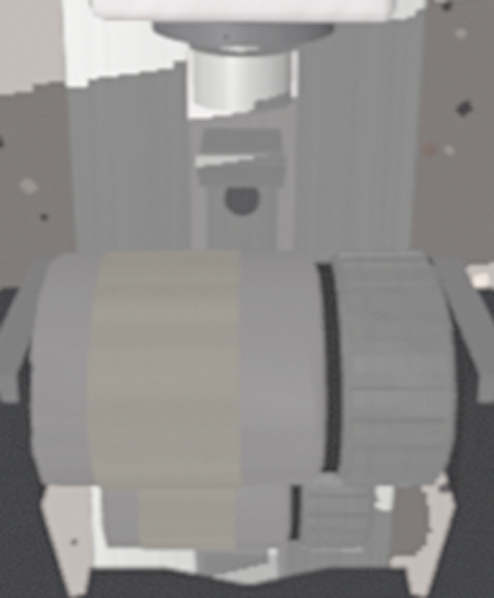

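```bash
sed -e "s/w8.npz/w9.npz/" -e "s/(272.6,119.4)/(273.1,246.9)/" -e "s/\[('up tip.*\]: print/[('up tip',219.2,.130),('up lip',241.9,.120)]: print/" -e "s/(266.5,357)/(266.2,356.9)/" -e "s/\[.001,.237\]/[.001,.16]/" -e "/loaded x/d" m2.py > m3.py; python3 m3.py
```

```text
hole [-0.9, 0.3]
up tip [28.5, 0.2]
up lip [13.3, 0.2]
held x,z [0.00110716 0.16022807] [6.82121026e-12 1.21644916e-11] rel z 0.06208217851105047
```

Call:
arm_command([
  [-2,0,4],
  [0,0,5],
  [0,0,4],
  [0,0,0],
  [0,0,0],
], turn=[0,0,0,0,0], grip=[0.6,0.6,0.6,0.6,0.6])

```text
clock: 11.95
position: [0.5836, -0.1034, 0.0839]
ee_rot: [0.753, 0.658, -0.0, -0.0]
ft_force: [-0.2, -0.4, -0.8]
grip_width: 0.671
```

```bash
python3 - <<'E'
from h import *
p,r,o=tool();print(p,yaw(r),o['ft_force'],o['grip_width'],o['clock'])
print('seat in tool',r.inv().apply(np.array([.5847,-.1019,.110])-p))
ci=manip.camera_info('wrist'); w=manip.camera('wrist'); np.savez('w10.npz',p=p,y=yaw(r),**ci); cv2.imwrite('pics/w10.png',w)
a=cv2.resize(w[170:400,180:370],None,fx=2.6,fy=2.6,interpolation=cv2.INTER_CUBIC).astype(np.float32)
cv2.imwrite('pics/w10c.png',np.clip((a/255)**.6*255,0,255).astype(np.uint8))
E
```

```text
[ 0.58363724 -0.1034379   0.08389636] 82.28873724666093 [-0.19000239 -0.44177392 -0.75447974] 0.6713556373771158 11.95
seat in tool [ 0.0016691   0.00082348 -0.02610423]
```

View pics/w10c.png

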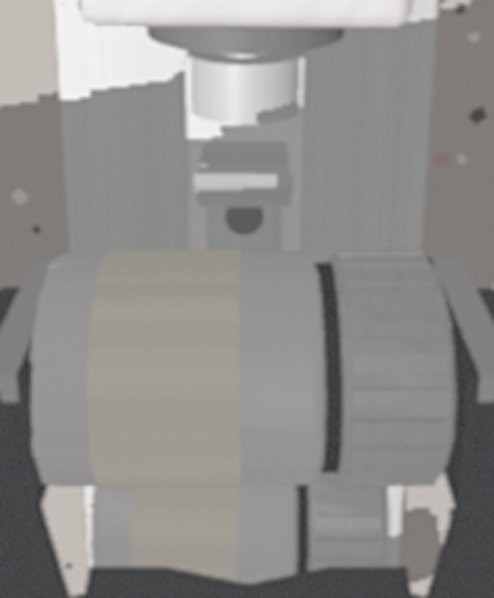

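```bash
sed -e "s/w9.npz/w10.npz/" -e "s/219.2,.130/234.0,.130/" -e "s/241.9,.120/250,.120/" -e "s/(273.1,246.9)/(273.3,253.5)/" m3.py>m4.py; python3 m4.py
```

```text
hole [1.3, 0.5]
up tip [26.8, 0.4]
up lip [15.2, 0.3]
held x,z [0.00109096 0.14600594] [1.13686838e-13 2.27373675e-13] rel z 0.06210958860669763
```

Call:
arm_command([
  [0,0,4],
  [0,0,4],
  [0,0,4],
  [0,0,4],
  [0,0,0],
], turn=[0,0,0,0,0], grip=[0.6,0.6,0.6,0.6,0.6], newtons=100)

```text
clock: 12.42
position: [0.5838, -0.1029, 0.0677]
ee_rot: [0.753, 0.658, 0.0, -0.0]
ft_force: [-0.5, 0.5, 0.1]
grip_width: 0.668
```

Call:
arm_command([
  [0,0,3],
  [0,0,3],
  [0,0,3],
  [0,0,0],
], turn=[0,0,0,0], grip=[0.6,0.6,0.6,0.6])

```text
clock: 12.75
position: [0.586, -0.1035, 0.0609]
ee_rot: [0.753, 0.658, 0.001, 0.002]
ft_force: [3.9, -1.2, 5.2]
grip_width: 0.669
```

```bash
python3 - <<'E'
from h import *
p,r,o=tool();print(p,yaw(r),o['ft_force'],o['torque'],o['grip_width'],o['clock'])
ci=manip.camera_info('wrist'); w=manip.camera('wrist'); np.savez('w11.npz',p=p,y=yaw(r),**ci); cv2.imwrite('pics/w11.png',w)
s=manip.camera('scene'); 
a=cv2.resize(w[170:400,180:370],None,fx=2.2,fy=2.2,interpolation=cv2.INTER_CUBIC).astype(np.float32)
b=cv2.resize(s[120:220,160:250],None,fx=4,fy=4,interpolation=cv2.INTER_CUBIC).astype(np.float32)
c=np.zeros((506,780,3),np.float32); c[:506,:418]=a; c[:400,418:778]=b
cv2.imwrite('pics/w11c.png',np.clip((c/255)**.6*255,0,255).astype(np.uint8))
E
```

```text
[ 0.58599158 -0.1035066   0.06094467] 82.29032532545274 [ 3.92478001 -1.16858599  5.15945604] [ 0.17492687 -0.81670802 -0.03987227] 0.6691008972568528 12.75
```

View pics/w11c.png

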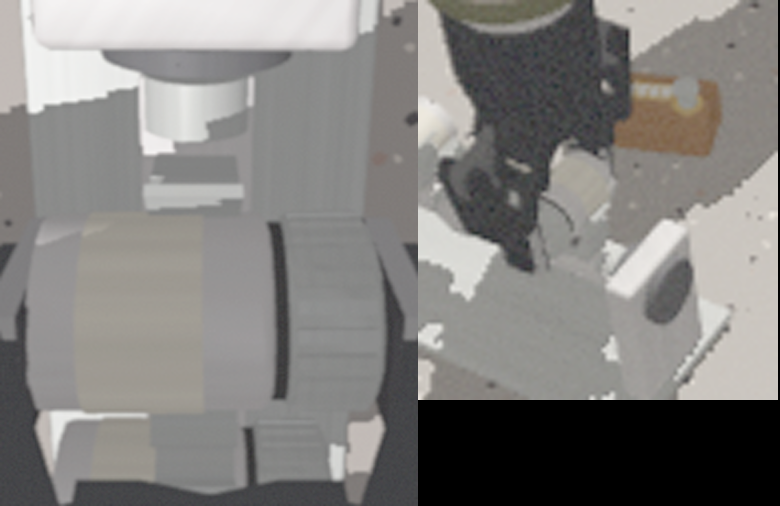

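Call:
arm_command([
  [0,0,3],
  [0,0,3],
  [0,0,3],
  [0,0,0],
  [0,0,0],
], turn=[0,0,0,0,0], grip=[0.6,0.6,0.6,0.6,0.6])

```text
clock: 13.27
position: [0.5845, -0.1034, 0.0503]
ee_rot: [0.753, 0.658, 0.0, 0.0]
ft_force: [5.7, 1.0, -4.5]
grip_width: 0.67
```

Call:
arm_command([
  [0,0,2],
  [0,0,1],
  [0,0,0],
  [0,0,0],
], turn=[0,0,0,0], grip=[0.6,0.6,0.6,0.6])

```text
clock: 13.6
position: [0.5837, -0.1029, 0.0473]
ee_rot: [0.753, 0.658, -0.0, -0.0]
ft_force: [0.5, 4.2, 0.6]
grip_width: 0.663
```

```bash
python3 - <<'E'
from h import *
p,r,o=tool();print(p,yaw(r),o['ft_force'],o['torque'],o['grip_width'],o['clock'])
ci=manip.camera_info('wrist'); w=manip.camera('wrist'); np.savez('w12.npz',p=p,y=yaw(r),**ci); cv2.imwrite('pics/w12.png',w)
s=manip.camera('scene'); 
a=cv2.resize(w[170:400,180:370],None,fx=2.2,fy=2.2,interpolation=cv2.INTER_CUBIC).astype(np.float32)
b=cv2.resize(s[120:220,160:250],None,fx=4,fy=4,interpolation=cv2.INTER_CUBIC).astype(np.float32)
c=np.zeros((506,780,3),np.float32); c[:506,:418]=a; c[:400,418:778]=b
cv2.imwrite('pics/w12c.png',np.clip((c/255)**.6*255,0,255).astype(np.uint8))
E
```

```text
[ 0.58372515 -0.10289691  0.04729578] 82.31649790720274 [0.51818006 4.20954463 0.56853703] [ 0.79287701 -0.06767717 -0.02751572] 0.6632222785569598 13.6
```

View pics/w12c.png

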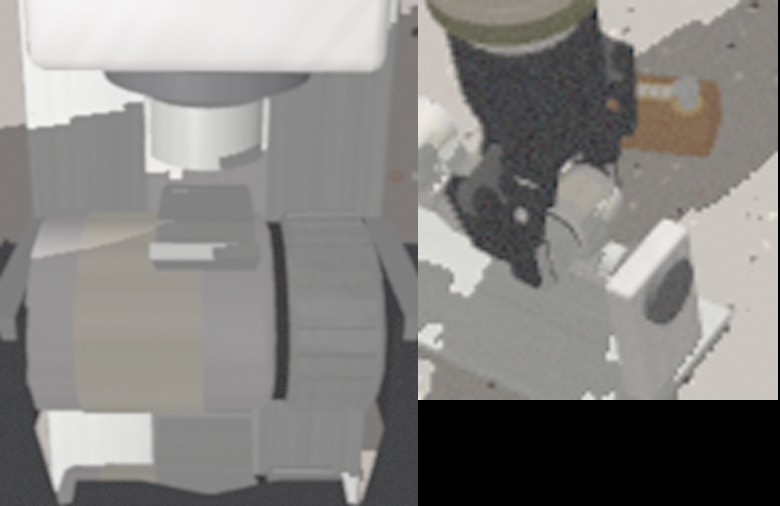

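Call:
arm_command([
  [0,0,1],
  [0,0,1],
  [0,0,0],
], turn=[0,0,0], grip=[0.6,0.6,0.6])

```text
clock: 13.95
position: [0.5838, -0.103, 0.0471]
ee_rot: [0.753, 0.658, -0.0, -0.0]
ft_force: [-8.8, 4.4, 17.5]
grip_width: 0.671
```

Call:
arm_command([
  [0,0,-1.5],
  [0,0,0],
  [0,0,0],
  [0,0,0],
  [0,0,0],
  [0,0,0],
], turn=[0,0,0,0,0,0], grip=[0.6,0.3,0.2,0.05,0.05,0.05])

```text
clock: 14.45
position: [0.5839, -0.104, 0.0468]
ee_rot: [0.753, 0.658, -0.0, 0.0]
ft_force: [0.6, -0.3, 1.1]
grip_width: 0.949
```

Call:
arm_command([
  [0,0,-8],
  [0,0,-20],
  [0,0,-30],
  [0,0,-30],
  [0,0,-30],
  [0,0,-20],
  [0,0,0],
  [0,0,0],
], turn=[0,0,0,0,0,0,0,0], grip=[0.05,0.05,0.05,0.05,0.05,0.05,0.05,0.05])

```text
clock: 15.12
position: [0.5847, -0.1036, 0.1866]
ee_rot: [0.753, 0.658, 0.001, 0.001]
ft_force: [0.3, 0.2, -0.1]
grip_width: 0.95
```

```bash
python3 - <<'E'
from h import *
np.set_printoptions(precision=4,suppress=True)
p,r,o=tool();print(p,yaw(r),o['ft_force'],o['grip_width'],o['clock'])
ci=manip.camera_info('wrist'); w=manip.camera('wrist'); np.savez('w13.npz',p=p,y=yaw(r),**ci); cv2.imwrite('pics/w13.png',w)
s=manip.camera('scene'); cv2.imwrite('pics/s13.png',s)
cs=manip.camera_info('scene')
for cam,c in (('wrist',ci),('scene',cs)):
  for t in ["tube1_center","tube1_lid","clip_free_seat","tube2_center","tube3_center","loaded1_center"]:
        rr=manip.tip_of(t,cam)
        print(cam,t,[(round(d['score'],2),cam2w(d['xyz'],c)) for d in rr[:5]])
a=s[80:300,50:400]
cv2.imwrite('pics/s13c.png',cv2.resize(a,None,fx=2.2,fy=2.2,interpolation=cv2.INTER_CUBIC))
E
```

```text
[ 0.5847 -0.1036  0.1866] 82.286572628829 [ 0.2597  0.1926 -0.0662] 0.949909551419442 15.1167
wrist tube1_center [(0.7, array([ 0.5851, -0.1034,  0.1097]))]
wrist tube1_lid [(0.86, array([ 0.6147, -0.1042,  0.1087])), (0.59, array([ 0.5831, -0.1036,  0.1083]))]
wrist clip_free_seat []
wrist tube2_center []
wrist tube3_center []
wrist loaded1_center [(0.64, array([ 0.5633, -0.2712,  0.1081]))]
scene tube1_center [(0.83, array([ 0.582 , -0.0983,  0.1068]))]
scene tube1_lid [(0.84, array([ 0.6105, -0.1031,  0.1097]))]
scene clip_free_seat [(0.69, array([ 0.6104, -0.1041,  0.1088])), (0.65, array([ 0.5791, -0.099 ,  0.1119]))]
scene tube2_center [(0.71, array([0.4764, 0.1985, 0.0862]))]
scene tube3_center [(0.69, array([0.5065, 0.2089, 0.0921]))]
scene loaded1_center [(0.83, array([ 0.5587, -0.2674,  0.1095]))]
```

View pics/w13.png

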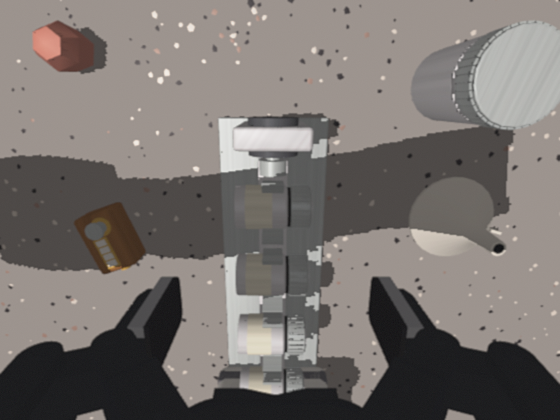

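View pics/s13c.png

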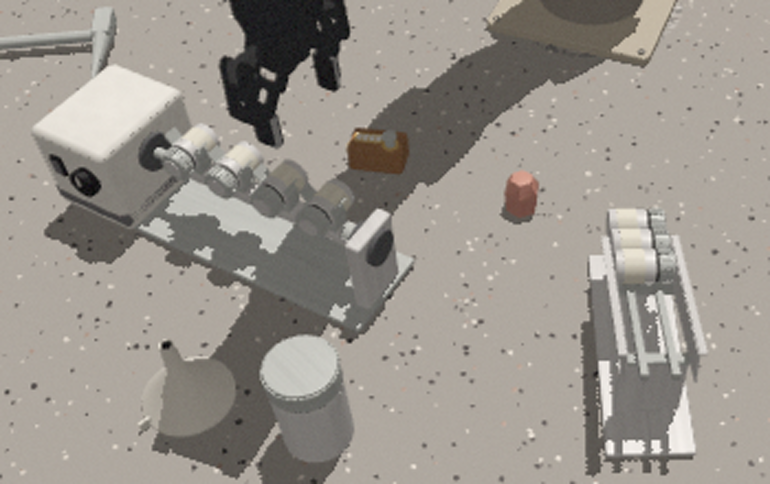

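All four rotator tubes line up in the wrist view, with seals near column 288 and lids on the same side. The three remaining tubes are lined up at the stop, and the gripper is clear of everything. Handing in.

```bash
python3 -c "
from workcell import manip
print(manip.hand_in())"
```

```text
the job is handed in; nothing more can be done
None
```

The front tube is pressed home in the empty clip, and I handed the job in at about 15.5 s of the 40 s. The hand-in gave no verdict.

**What I did:** I gripped the front tube by its end faces and drew it off square to the slope, and the next tube rolled to the stop. I turned it so its lid faced the loaded tubes' side and lined it up over the empty clip by wrist camera. I then pressed until the clip pulled it in and the base pushed back with 17.5 N. After that I opened the gripper and lifted clear.

**Last checks:**

| Item | Measured | Target |
|---|---|---|
| Tube centre, wrist camera | (0.585, -0.103, 0.110) | my seat estimate (0.585, -0.102, 0.110) |
| Tube centre, scene camera | (0.582, -0.098, 0.107) | same |
| Lid | on the loaded tubes' side | same side |
| Second tube on the rack, scene camera | (0.476, 0.199, 0.086) | rack stop at about (0.477, 0.196, 0.088) |
| Force on the tool | about 0 N | robot touching nothing |

- **Other objects:** the bystanders and loaded tubes look unmoved in the final pictures. I did not measure each one again.
- **Jaws:** I only saw the jaw on the bearing-post side close over the tube. I did not measure either jaw angle.

**What disagreed:**
- **Fingertips:** the cameras showed the open fingertips about 45–50 mm behind the reported TCP, not at its end as stated. I went down in small steps and set the grasp height from the pictures, and the held tube sat about 62 mm behind the TCP.
- **Scene camera:** it read up to about 5 mm different from the wrist camera along the bar, which is near the networks' stated accuracy. I relied on the wrist measurement.

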